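# Lock a draining peg into the sloping slotted rail

## Robot

A 7-joint arm with a two-finger parallel gripper is mounted at the origin on the work surface. World frame = base frame: x ahead of the robot, y to its left, z up, the work surface at z = 0. Lengths are in m, angles in rad, forces in N, time in s.
With the tool pointing down it reaches from about 0.425 to 0.975 m from the base axis. Payload 16.7 kg.
Tool frame: the origin (TCP) lies midway between the tips of the shut fingers; the grasp point (between the pads) lies 19 mm behind it (ctrl.pinch_z is the distance from the TCP to the grasp point, in m); z points along the fingers, y is the line along which they close (so a half turn about z gives the same grasp; the last joint's range is limited). The gripper opens to 85 mm and grips with 20 to 120 N. Pads are 22 mm wide; open, the fingers measure 114 mm over their backs; the gripper's body (76 mm by 85 mm) begins 54 mm behind the grasp point. The pads swing forward as they close: fully open they stand 13 mm farther back than shut.
Start: joints at [1.042, 0.426, 0.074, 1.606, -0.034, 1.111, -0.067], TCP at [0.25, -0.627, 0.231] pointing down, gripper open.
Joint ranges: [-2.85, 2.85], [-0.5, 2.14], [-1.23, 1.37], [0.21, 2.46], [-1.02, 4.16], [0.16, 2.05], [-2.73, 2.73]. Speed limits (rad/s): [1.89, 1.89, 2.39, 2.39, 3.01, 3.01, 3.01].

## Interface

Orientations are given as a unit quaternion [x, y, z, w].
In Python, from rig import ctrl gives the robot as it stands.
- The arm moves only by the tool drive_tool, never from a script. Its argument "rows" is a list of rows, each an object of numbers: "dx", "dy", "dz": the shift along the tool's x, y, z normalised to -1 to 1, where 1 is 50 cm; "wx", "wy", "wz": the turn, a rotation vector about the tool's x, y, z normalised to -1 to 1, where 1 is pi/2 rad. In form: [{"dx": .., "dy": .., "dz": .., "wx": .., "wy": .., "wz": ..}, ...]. A call has 1 to 20 rows; each row shifts and turns the commanded pose from where the row before left it, along the tool's axes as they then stand; what a row does not reach is not made up. A row lasts 1/8 s, in which the tool goes at most 62.5 mm and 10.7 degrees, less where a joint would pass 70% of its speed; a pose out of reach is approached as far as the arm can. A call with a number of a shift or a turn outside -1 to 1 is refused whole. A call with a gripper value outside its range is refused whole. "claw" is the closure, from -1 (fully open) to 1 (shut), set as the call begins (left out, the last holds). The fingers move at their own pace and stop on an object; "newtons" is the grip in N (left out, the last holds). Time passes only in rows, so rows that do not move let the fingers close. It gives the time, the measured TCP pose, the force, the opening and the grip force at its end, in the units of the state.
- ctrl.observe(): the state, without advancing time (a new reading comes with each control period).
- ctrl.camera(name): name is "scene" or "top"; returns a dict with "img" (400x640x3 uint8, blue, green, red), "fx", "fy", "cx", "cy" (pixels), "cam_to_world" (4x4, takes a point from camera to world coordinates). Camera axes: x right, y up, looking along -z (the intrinsics and any distortion apply to the point x, -y, -z); pixel columns grow to the right and rows downward; lengths in m; the calibration is good to about 2 mm. A picture is of the moment at which its call begins. There is no depth.
- ctrl.job_done(): hands the job in; it is judged then, once.
Trained networks look in the newest picture that a camera, given by its name, has taken for a name from the list of things; names that differ only in an ending like _2 or _b are one class to them, and where a whole thing is asked for, a point or a joint stands for the part that bears it (a point fixed in the world has none). Each returns a list of dicts, best first, with "confidence" (0 to 1); they miss things now and then, are a little off and sometimes report something else, mostly with a low value. They report only what shows in the picture. A call takes as long as a camera call. They do not tell look-alikes from the thing itself.
- ctrl.outline_of(camera, label): "region" (400x640 bool, what is visible of it) and "box" ([left, top, right, bottom] in pixels, round what is visible of it).
- ctrl.pinpoint(camera, label): "at" ([column, row] in pixels: a listed point, or the origin of a listed thing).
The state is a dict: "t": time; "joint_positions": joint angles; "joint_velocities": joint speeds; "joint_torque": joint torques, N m; "eef_pos": TCP position; "orientation": TCP orientation; "ft_force": force on the tool from outside, world axes, zero at the start; "ft_torque": the same for the moment, N m; "width": finger opening in m; "finger_force": force on a finger pad.
Only numpy, scipy, OpenCV 4.12 (cv2) and the standard library are available. Lean on these libraries where they do the work, as an engineer would, in place of code of your own. Each camera call takes 0.05 s, during which the arm holds its last target. There are 200 camera calls.

## Task

Lift the loose draining peg out of the wooden rack and fit it to the sloping slotted rail, about halfway between the two pegs already there: put its hammer head down through the slot with the blade lengthwise until the flange sits flat on the rail, then give it a quarter turn so that the head catches under the lips and its blade stands crosswise to the slot like its neighbours. Let go of it; do not push the fitted pegs along the rail, and do not shove or knock over the vials, the dropper bottle or the beaker.

Things in the scene. Friction and masses are not known exactly. Their poses are not given: they have to be found in the camera images.
- peg_grip (a point): grip point of the loose draining peg (about 120 g), on its axis, mid-blade, 42 mm above its flange's underside. z runs from head to blade end (up in the rack), x along the blade's width, y through its thickness. Grey plastic blade 24 (x) by 10 (y) mm, ending 24 mm above this point; grey flange disc 44 mm across, 4 thick. Stands in a rack hole at any yaw, flange on the rack's top
- peg_head (a point): centre of the loose peg's steel hammer head, 30 (x) by 17 (y) by 8 (z) mm, 10 mm below the flange's underside (52 mm below peg_grip on its axis, same axes). A round neck 17 mm across and 6 mm long joins it to the flange. Head and blade are long the same way; half a turn looks the same
- gap (a point): where the peg belongs: halfway between the two fitted pegs, on the slot's centre line, level with the lips' outer faces. z points square out of the slot, 30 degrees from vertical, leaning to the robot; y along the slot (level); x across it, up the slope. A fitted peg like the loose one stands 95 mm to each side along y, locked, blade crosswise (along x); it slides only under over 40 N
- stand: dark steel stand that carries the rail, fixed to the bench; origin under its base at bench level, below the middle of the rail's face, which is 130 mm above it; x across, y along the rail; base plate 130 (x) by 340 (y) by 8 mm
- rack: wooden vial rack, fixed to the bench, 175 (x) by 120 (y) by 60 (z) mm, origin at the centre of its underside; six round holes 37 mm wide and 48 mm deep at x = -55, 0, 55 and y = -27.5, 27.5 mm
- vial_a: small amber vial with white cap, 31 mm across and 60 mm tall, loose in a hole of the rack, its top 12 mm above the rack's top; origin at the centre of its underside; bystander
- vial_b: a second vial like vial_a; bystander
- dropper: amber bottle, 56 mm across, 120 mm tall, standing on the bench; origin at the centre of its underside; bystander
- beaker: clear plastic beaker, 72 mm across, 90 mm tall, standing on the bench; origin at the centre of its underside; bystander
- rail: aluminium slotted rail 45 mm square, 320 mm long, ends capped; origin mid-length on the slot's centre line at the lips' outer faces, axes as gap. Slot 22 mm wide, lips 4 mm thick, inside 41 mm wide and 38 mm deep. A seated peg's flange underside lies on this face; its head then has 2 mm of play under the lips
Things that resemble listed ones, but are neither listed nor needed, are in the scene too. Leave any blue look-alike of the part that bears peg_grip alone.

How it is judged:
By the outcome, as a careful person would: the job done as asked, in the order asked, and still so for the second after the job is handed in, with the robot touching nothing.
It also fails if it takes over 50 s, if anything falls off the work surface, if the arm or the gripper's body presses on something with over 40 N, if the wrist force passes 120 N, or if a joint passes its speed limit or range.

## Working session

There is one attempt and no reset: what is moved stays moved. The work goes in short steps, Python scripts to look and compute and a tool call to move; the robot and the scene stay as the last step left them, time stands still between calls to the robot, and variables do not carry over. Pictures are saved under pics/ and viewed, at most 10 in all, crops included, and the job is handed in when it is done.

Besides the shell and the picture viewer there is one more tool, called after "Emit:" as name(argument=value, ...) on one line, values as JSON. drive_tool: Moves the arm, as the interface text tells. Its arguments: {"type":"object","properties":{"rows":{"type":"array","items":{"type":"object","properties":{"dx":{"type":"number"},"dy":{"type":"number"},"dz":{"type":"number"},"wx":{"type":"number"},"wy":{"type":"number"},"wz":{"type":"number"}}}},"claw":{"type":"number"},"newtons":{"type":"number"}},"required":["rows"]}

```bash
mkdir -p pics
cat > h.py <<'E'
import numpy as np, cv2
from rig import ctrl
def cam(n,save=None):
    c=ctrl.camera(n)
    if save: cv2.imwrite('pics/'+save,c['img'])
    return c
def ray(c,p):
    M=np.array(c['cam_to_world']);d=np.array([(p[0]-c['cx'])/c['fx'],-(p[1]-c['cy'])/c['fy'],-1.])
    return M[:3,3],M[:3,:3]@d
def atz(c,p,z):
    o,d=ray(c,p);return o+d*(z-o[2])/d[2]
def proj(c,P):
    M=np.array(c['cam_to_world']);q=M[:3,:3].T@(np.array(P)-M[:3,3])
    return np.array([c['cx']+c['fx']*q[0]/-q[2],c['cy']-c['fy']*q[1]/-q[2]])
def tri(a,p,b,q):
    o1,d1=ray(a,p);o2,d2=ray(b,q)
    s=np.linalg.lstsq(np.c_[d1,-d2],o2-o1,rcond=None)[0]
    A=o1+s[0]*d1;B=o2+s[1]*d2
    return (A+B)/2,np.linalg.norm(A-B)
E
python3 - <<'E'
from h import *
S=cam('scene','s1.png');T=cam('top','t1.png')
for k,c in (('scene',S),('top',T)):
    print(k,{a:(np.round(c[a],3).tolist()) for a in c if a!='img'})
    for l in ['peg_grip','peg_head','gap','stand','rack','vial_a','dropper','beaker','rail']:
        print(l,[(np.round(d['at'],1).tolist(),round(d['confidence'],2)) for d in ctrl.pinpoint(k,l)[:4]])
E
```

```text
scene {'fx': 425.65, 'fy': 425.65, 'cx': 323.371, 'cy': 197.556, 'cam_to_world': [[0.666, -0.51, 0.544, 1.097], [0.745, 0.441, -0.5, -0.626], [0.015, 0.739, 0.674, 0.824], [0.0, 0.0, 0.0, 1.0]]}
peg_grip [([214.1, 263.5], 0.8), ([193.8, 233.2], 0.7), ([229.0, 209.8], 0.66), ([235.8, 186.6], 0.59)]
peg_head [([218.7, 275.3], 0.91), ([195.3, 246.9], 0.8), ([241.2, 200.8], 0.73), ([230.1, 221.8], 0.65)]
gap []
stand [([386.3, 208.4], 0.72)]
rack [([252.5, 245.8], 0.62)]
vial_a [([263.7, 239.6], 0.71), ([256.8, 262.4], 0.63)]
dropper [([382.8, 156.7], 0.82)]
beaker [([288.0, 337.0], 0.94)]
rail [([394.3, 172.0], 0.89)]
top {'fx': 421.283, 'fy': 421.283, 'cx': 316.695, 'cy': 190.306, 'cam_to_world': [[-0.009, 0.987, -0.159, 0.348], [-1.0, -0.014, -0.028, -0.083], [-0.03, 0.159, 0.987, 1.0], [0.0, 0.0, 0.0, 1.0]]}
peg_grip [([415.4, 283.1], 0.87), ([385.9, 284.4], 0.86), ([464.1, 201.0], 0.73), ([466.7, 245.8], 0.68)]
peg_head [([415.1, 281.3], 0.88), ([459.3, 248.0], 0.84), ([419.0, 238.7], 0.71), ([374.3, 280.0], 0.67)]
gap []
stand [([256.4, 161.6], 0.57)]
rack [([402.5, 214.2], 0.68)]
vial_a [([419.2, 190.9], 0.48), ([394.6, 208.2], 0.45)]
dropper [([182.1, 234.4], 0.92)]
beaker [([439.7, 111.9], 0.95)]
rail [([243.4, 148.5], 0.75)]
```

View pics/s1.png

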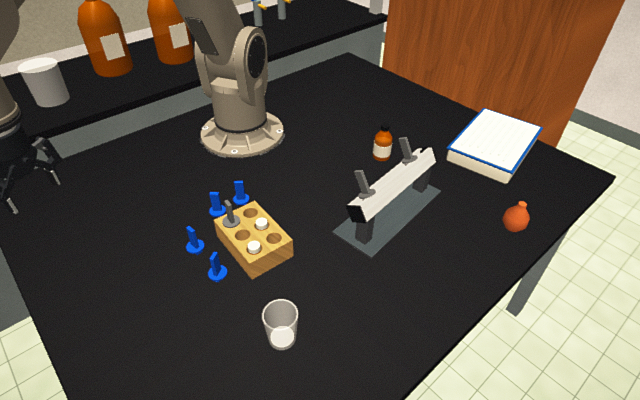

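View pics/t1.png

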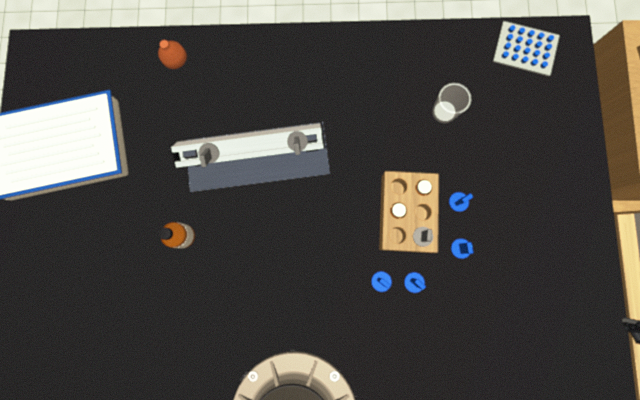

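The grey loose peg is in the rack, at about (229,212) in scene and (423,236) in top. Other candidates are the four blue look-alikes (scene 240,190 / 217,204 / 194,240 / 217,267; top 460,202 / 461,248 / 415,282 / 381,282) and the two fitted grey pegs (scene 364,183 / 405,150; top 207,152 / 297,142). I choose the grey one in the rack and check it in a close crop.

Run:
```python
from h import *
S=cam('scene');T=cam('top')
def cr(c,x,y,w,h,f): return cv2.resize(c['img'][y:y+h,x:x+w],None,fx=f,fy=f,interpolation=cv2.INTER_CUBIC)
m=np.zeros((600,800,3),np.uint8)
m[:300,:400]=cr(S,205,190,100,75,4)   # x=205+u/4
m[:300,400:]=cr(T,360,185,100,75,4)   # x=360+(u-400)/4,y=185+v/4
m[300:,:400]=cr(S,335,130,112,84,400/112)[:300,:400]
m[300:,400:]=cr(T,165,110,176,132,400/176)[:300,:400]
cv2.imwrite('pics/m1.png',m)
for k,c in(('scene',S),('top',T)):
  for l in ['peg_grip','rack','rail','stand']:
    for d in ctrl.outline_of(k,l):
        r=d['region'].astype(np.uint8); 
        print(k,l,round(d['confidence'],2),d['box'],np.round(np.ravel(cv2.minAreaRect(cv2.findNonZero(r))[0]),1),np.round(cv2.boxPoints(cv2.minAreaRect(cv2.findNonZero(r))).tolist(),0).tolist() if l!='peg_grip' else c['img'][d['region']].mean(0).round())
  for l in ['peg_grip','peg_head']:
    print(k,l,[(np.round(d['at'],1).tolist(),round(d['confidence'],2)) for d in ctrl.pinpoint(k,l)])
```

```text
scene peg_grip 0.76 [205.0, 251.2, 227.8, 282.4] [214.5 267.5] [180.  78.  17.]
scene peg_grip 0.7 [222.4, 199.8, 243.2, 228.6] [231.5 213.5] [101. 116. 123.]
scene peg_grip 0.64 [184.7, 224.6, 206.9, 253.6] [195.1 240.8] [175.  76.  19.]
scene peg_grip 0.55 [229.6, 177.7, 247.8, 203.5] [240.5 192. ] [179.  76.  18.]
scene rack 0.85 [209.8, 202.3, 297.3, 281.2] [254.4 237.3] [[208.0, 224.0], [253.0, 189.0], [301.0, 251.0], [256.0, 286.0]]
scene rack 0.26 [332.4, 136.4, 440.0, 256.8] [385.5 192.7] [[312.0, 211.0], [407.0, 120.0], [459.0, 174.0], [364.0, 265.0]]
scene rail 0.93 [348.2, 134.5, 437.6, 221.6] [384.9 175.2] [[328.0, 192.0], [411.0, 122.0], [442.0, 158.0], [359.0, 229.0]]
scene stand 0.93 [329.9, 134.0, 442.3, 257.5] [385.6 193.7] [[313.0, 213.0], [407.0, 121.0], [459.0, 174.0], [364.0, 266.0]]
scene peg_grip [([231.4, 210.1], 0.75), ([210.7, 261.8], 0.7), ([237.7, 186.2], 0.66), ([216.6, 198.8], 0.64), ([192.5, 233.3], 0.58), ([252.3, 244.7], 0.33)]
scene peg_head [([217.1, 278.4], 0.77), ([217.2, 210.7], 0.67), ([195.1, 246.9], 0.64), ([232.2, 222.6], 0.62)]
top peg_grip 
[... 330 characters left out ...]
425.5, 294.0] [413.5 282. ] [219. 118.  52.]
top rack 0.82 [377.1, 172.0, 439.7, 252.4] [409.2 211.9] [[379.0, 251.0], [381.0, 171.0], [440.0, 173.0], [437.0, 253.0]]
top rail 0.7 [166.9, 124.3, 325.0, 167.9] [246.7 146.4] [[168.0, 142.0], [322.0, 123.0], [325.0, 151.0], [172.0, 170.0]]
top stand 0.93 [167.5, 123.6, 326.4, 196.1] [248.7 158.1] [[167.0, 142.0], [322.0, 120.0], [330.0, 174.0], [175.0, 196.0]]
top peg_grip [([418.1, 281.6], 0.88), ([382.9, 283.2], 0.75), ([429.7, 237.2], 0.62), ([465.7, 249.0], 0.57), ([465.8, 198.8], 0.52)]
top peg_head [([457.3, 245.6], 0.88), ([419.8, 236.2], 0.8), ([413.5, 281.5], 0.8), ([376.9, 277.4], 0.73), ([457.5, 199.9], 0.62), ([395.8, 211.9], 0.26)]
```

View pics/m1.png

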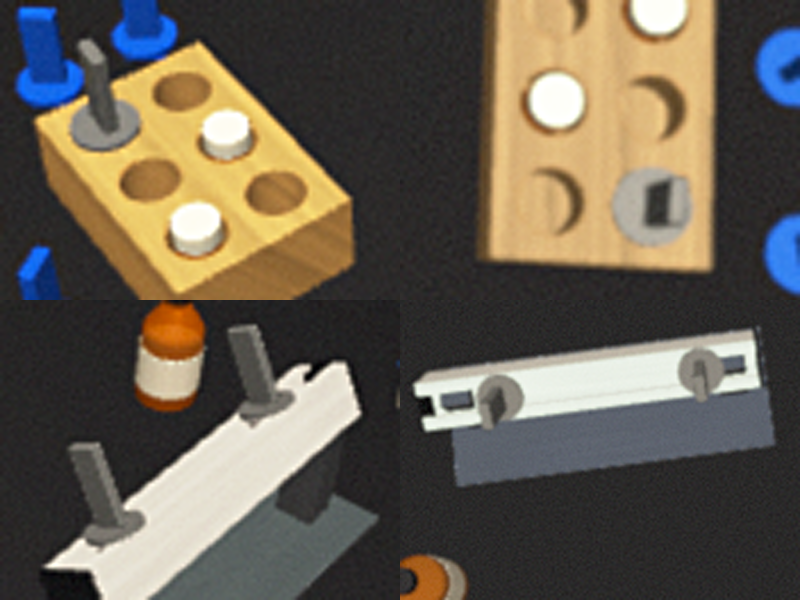

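The crop confirms the choice: the loose grey peg's flange is on the rack in a corner hole, near scene (231,221) and top (423,236). The fitted pegs' flanges are near top (209,153) and (297,141). Next I fit models for the rail and the peg.

```bash
cat > fit.py <<'E'
from h import *
from scipy.optimize import least_squares
from scipy.spatial.transform import Rotation as R
S=cam('scene');T=cam('top')
tp=lambda u,v:(165+(u-400)/2.2727,110+(v-300)/2.2727)
sp=lambda u,v:(335+u*.28,130+(v-300)*.28)
def Rg(a): return R.from_euler('z',a).as_matrix()@R.from_euler('y',-30,degrees=True).as_matrix()
mm=lambda *a:np.array(a)/1000
L=[(T,mm(0,95,4),tp(500,398)),(T,mm(0,-95,4),tp(700,370)),(T,mm(-22.5,160,0),tp(425,430)),(T,mm(-22.5,-160,0),tp(760,388)),
   (S,mm(0,-95,4),sp(115,530)),(S,mm(0,95,4),sp(265,402)),(S,mm(22.5,160,0),sp(345,362)),(S,mm(22.5,160,-45),sp(360,412)),
   (S,mm(0,-95,66),sp(85,446)),(S,mm(0,95,66),sp(243,328))]
def res(p): return np.concatenate([proj(c,[p[0],p[1],.13]+Rg(p[2])@q)-z for c,q,z in L])
f=least_squares(res,[.5,.08,0],loss='soft_l1');print('gap',f.x,np.round(res(f.x).reshape(-1,2),1).tolist())
# rack, top corners at z=.06 and holes; 
ct=lambda u,v:(360+(u-400)/4,185+v/4); cs=lambda u,v:(205+u/4,190+v/4)
pk,e=tri(S,cs(104,126),T,ct(653,206));print('peg flange top centre',pk,e)
print('by z .064',atz(S,cs(104,126),.064),atz(T,ct(653,206),.064))
# blade-top points -> yaw at z=.06+.066
for c,n,ps in((T,'T',[ct(672,178),ct(687,178),ct(687,222),ct(669,222)]),(S,'S',[cs(79,47),cs(92,39),cs(103,50),cs(92,58)])):
    P=np.array([atz(c,p,.126) for p in ps]);print(n,'bladetop',np.round(P[:,:2]*1000,1).tolist(),P.mean(0))
def draw(c,b,y0,x0,w,h,f,yaw):
    im=cv2.resize(c['img'][y0:y0+h,x0:x0+w],None,fx=f,fy=f,interpolation=cv2.INTER_CUBIC)
    pr=lambda P:tuple(int(v) for v in (np.array(proj(c,P))-[x0,y0]+.5)*f)
    def pegw(o,M,col):
        for z in(0,4): cv2.polylines(im,[np.array([pr(o+M@mm(22*np.cos(t),22*np.sin(t),z)) for t in np.linspace(0,6.28,24)])],1,col,1)
        for z in(4,66): cv2.polylines(im,[np.array([pr(o+M@mm(x,y,z)) for x,y in((12,5),(12,-5),(-12,-5),(-12,5))])],1,col,1)
    o=np.array([f_.x[0],f_.x[1],.13]);M=Rg(f_.x[2])
    if b=='rail':
        for z in(0,-45): cv2.polylines(im,[np.array([pr(o+M@mm(x,y,z)) for x,y in((22.5,160),(22.5,-160),(-22.5,-160),(-22.5,160))])],1,(0,0,255),1)
        for y in(95,-95): pegw(o+M@mm(0,y,0),M,(0,200,0))
    else: pegw(np.array([pk[0],pk[1],.06]),R.from_euler('z',yaw).as_matrix(),(0,0,255))
    return im
f_=f
E
cat > ov.py <<'E'
from fit import *
import sys
yaw=float(sys.argv[1])
m=np.zeros((600,800,3),np.uint8)
m[:300,:400]=draw(S,'peg',190,205,60,45,400/60,yaw)[:300,:400]
m[:300,400:]=draw(T,'peg',215,393,60,45,400/60,yaw)[:300,:400]
m[300:,:400]=draw(S,'rail',130,335,112,84,400/112,0)[:300,:400]
m[300:,400:]=draw(T,'rail',105,165,176,132,400/176,0)[:300,:400]
cv2.imwrite('pics/'+sys.argv[2],m)
E
python3 ov.py 0.05 m2.png
```

```text
gap [0.58487996 0.0779119  0.11491037] [[-0.9, -0.3], [-0.5, 0.6], [5.0, -1.1], [4.5, -1.5], [0.2, -3.0], [0.9, -1.5], [-1.5, 0.2], [-1.3, 0.8], [0.2, -2.0], [0.2, -1.8]]
peg flange top centre [ 0.39337344 -0.29129846  0.05740483] 0.0002527051599694837
by z .064 [ 0.39934396 -0.29427117  0.064     ] [ 0.39312587 -0.28973508  0.064     ]
T bladetop [[404.4, -286.4], [404.3, -294.1], [381.8, -292.9], [381.9, -283.8]] [ 0.39309181 -0.28930468  0.126     ]
S bladetop [[390.3, -296.5], [389.3, -286.8], [401.9, -287.1], [403.6, -295.8]] [ 0.39627504 -0.29154681  0.126     ]
```

View pics/m2.png

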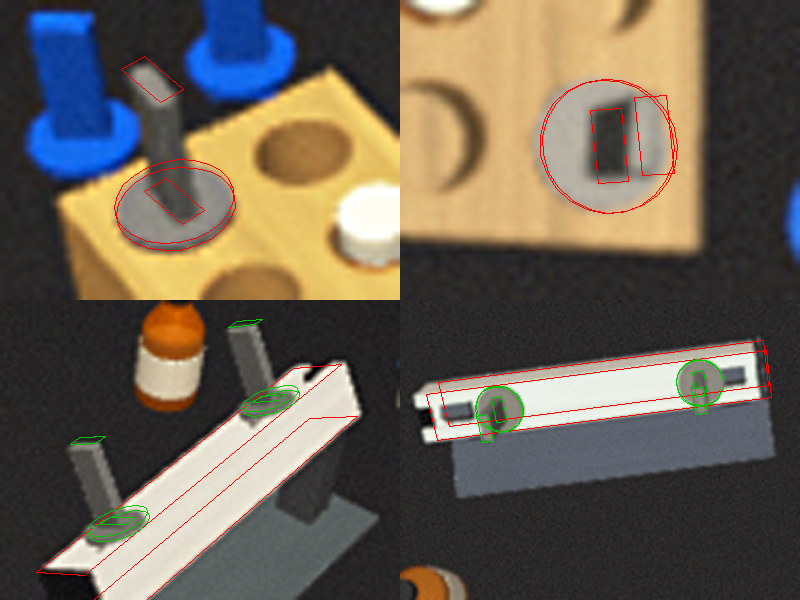

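The rail overlay fits in top, apart from an offset along its length, because the gap isn't at mid-rail. The scene view shows a consistent bias of about 2 px vertically, so I'll refit with that as a free offset and print the first move.

```bash
cat >> h.py <<'E'
from scipy.spatial.transform import Rotation as R
def delta(pos,Rm):
    s=ctrl.observe();Q=R.from_quat(s['orientation'])
    d=Q.inv().apply(np.array(pos)-s['eef_pos']);w=(Q.inv()*R.from_matrix(Rm)).as_rotvec()
    print('pos',np.round(s['eef_pos'],4),'j',np.round(s['joint_positions'],2),'t',round(s['t'],2));print('TOTAL d',np.round(d/.5,3),'w',np.round(w/(np.pi/2),3),'mm',np.round(d*1000,1))
def toolR(z,y):
    z=np.array(z)/np.linalg.norm(z);y=np.array(y)-z*np.dot(y,z);y/=np.linalg.norm(y);return np.c_[np.cross(y,z),y,z]
E
python3 - <<'E'
from fit import *
from h import delta,toolR
tp2=lambda u,v:(165+(u-400)/2.2727,105+(v-300)/2.2727)
L=[(T,mm(0,95,4),tp2(499,410)),(T,mm(0,-95,4),tp2(700,382)),(S,mm(0,-95,4),sp(113,528)),(S,mm(0,95,4),sp(266,403)),(S,mm(0,-95,66),sp(85,446)),(S,mm(0,95,66),sp(243,328))]
def res(p): return np.concatenate([proj(c,[p[0],p[1],.13]+Rg(p[2])@q)+(p[3:5] if c is S else p[5:7])-z for c,q,z in L]+[p[3:7]*.5])
f=least_squares(res,[.5,.08,0,0,0,0,0]);print('gap',f.x.round(4),np.round(res(f.x).reshape(-1,2),1).tolist())
s=ctrl.observe();print(R.from_quat(s['orientation']).as_matrix().round(3),s['ft_force'],s['width'])
for sg in(1,-1):
  a=-.06;delta([.394,-.290,.2],toolR([0,0,-1],[-sg*np.sin(a),sg*np.cos(a),0]))
E
```

```text
gap [0.58487996 0.0779119  0.11491037] [[-0.9, -0.3], [-0.5, 0.6], [5.0, -1.1], [4.5, -1.5], [0.2, -3.0], [0.9, -1.5], [-1.5, 0.2], [-1.3, 0.8], [0.2, -2.0], [0.2, -1.8]]
peg flange top centre [ 0.39337344 -0.29129846  0.05740483] 0.0002527051599694837
by z .064 [ 0.39934396 -0.29427117  0.064     ] [ 0.39312587 -0.28973508  0.064     ]
T bladetop [[404.4, -286.4], [404.3, -294.1], [381.8, -292.9], [381.9, -283.8]] [ 0.39309181 -0.28930468  0.126     ]
S bladetop [[390.3, -296.5], [389.3, -286.8], [401.9, -287.1], [403.6, -295.8]] [ 0.39627504 -0.29154681  0.126     ]
gap [ 0.5858  0.0755  0.1203 -0.0599  1.3234 -0.6203  0.5235] [[0.1, -0.3], [0.0, 0.2], [0.5, -0.4], [0.0, 0.0], [-0.1, 0.1], [-0.4, -0.0], [-0.0, 0.7], [-0.3, 0.3]]
[[ 0.929  0.371  0.   ]
 [ 0.371 -0.929  0.   ]
 [ 0.    -0.    -1.   ]] [-0.36882738 -0.49814867 -0.26943277] 0.08538594106678518
pos [ 0.2502 -0.6269  0.2313] j [ 1.04  0.43  0.07  1.61 -0.03  1.11 -0.07] t 1.9
TOTAL d [ 0.517 -0.519  0.063] w [ 0.   -0.   -1.72] mm [ 258.4 -259.6   31.3]
pos [ 0.2502 -0.6269  0.2313] j [ 1.04  0.43  0.07  1.61 -0.03  1.11 -0.07] t 1.9
TOTAL d [ 0.517 -0.519  0.063] w [-0.   -0.    0.28] mm [ 258.4 -259.6   31.3]
```

Emit:
drive_tool(rows=[{"dx": 0.0646,"dy": -0.0649},{"dx": 0.0646,"dy": -0.0649},{"dx": 0.0646,"dy": -0.0649},{"dx": 0.0646,"dy": -0.0649},{"dx": 0.0646,"dy": -0.0649},{"dx": 0.0646,"dy": -0.0649},{"dx": 0.0646,"dy": -0.0649},{"dx": 0.0646,"dy": -0.0649},{"wz": 0.093},{"wz": 0.093},{"wz": 0.094},{"dz": 0.03},{"dz": 0.03},{}], claw=-1)

```text
validation failed for argument at $.ro...
```

Run:
```python
from h import *
a=-.06;delta([.394,-.290,.083],toolR([0,0,-1],[np.sin(a),-np.cos(a),0]))
S=cam('scene');T=cam('top')
P=ctrl.observe()['eef_pos'];print(proj(S,P),proj(T,P))
def cr(c,x,y,w,h,f): return cv2.resize(c['img'][y:y+h,x:x+w],None,fx=f,fy=f,interpolation=cv2.INTER_CUBIC)
m=np.hstack([cr(S,180,120,100,150,4),cr(T,370,155,100,150,4)]);cv2.imwrite('pics/m3.png',m)
```

```text
pos [ 0.2502 -0.6269  0.2313] j [ 1.04  0.43  0.07  1.61 -0.03  1.11 -0.07] t 1.9
TOTAL d [ 0.517 -0.519  0.297] w [-0.   -0.    0.28] mm [ 258.4 -259.6  148.3]
[ 39.03402694 200.74733746] [645.11478375 312.67030073]
```

View pics/m3.png

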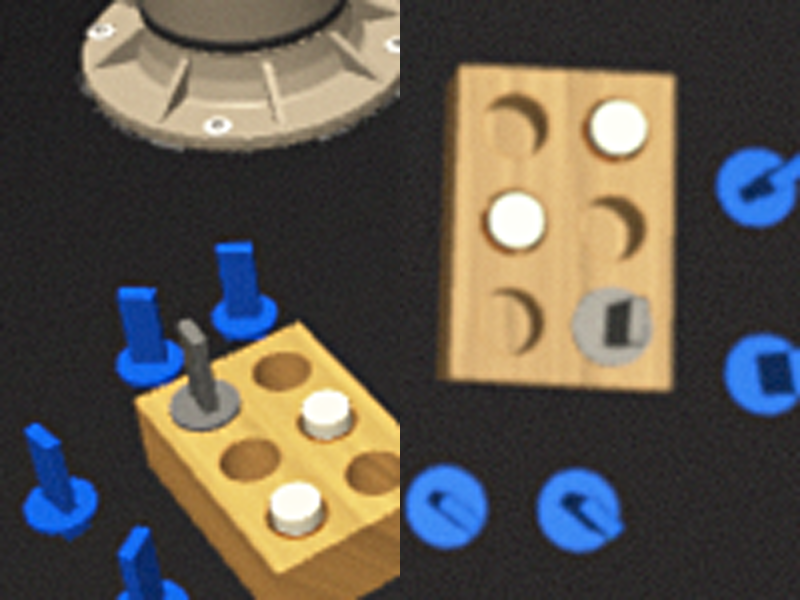

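The move call was refused, so the arm hasn't moved and the picture shows the untouched scene. I'll resend it with all six numbers in each row.

Emit:
drive_tool(rows=[{"dx": 0.0646,"dy": -0.0649,"dz": 0,"wx": 0,"wy": 0,"wz": 0},{"dx": 0.0646,"dy": -0.0649,"dz": 0,"wx": 0,"wy": 0,"wz": 0},{"dx": 0.0646,"dy": -0.0649,"dz": 0,"wx": 0,"wy": 0,"wz": 0},{"dx": 0.0646,"dy": -0.0649,"dz": 0,"wx": 0,"wy": 0,"wz": 0},{"dx": 0.0646,"dy": -0.0649,"dz": 0,"wx": 0,"wy": 0,"wz": 0},{"dx": 0.0646,"dy": -0.0649,"dz": 0,"wx": 0,"wy": 0,"wz": 0},{"dx": 0.0646,"dy": -0.0649,"dz": 0,"wx": 0,"wy": 0,"wz": 0},{"dx": 0.0646,"dy": -0.0649,"dz": 0,"wx": 0,"wy": 0,"wz": 0},{"dx": 0,"dy": 0,"dz": 0,"wx": 0,"wy": 0,"wz": 0.093},{"dx": 0,"dy": 0,"dz": 0,"wx": 0,"wy": 0,"wz": 0.093},{"dx": 0,"dy": 0,"dz": 0,"wx": 0,"wy": 0,"wz": 0.094},{"dx": 0,"dy": 0,"dz": 0.03,"wx": 0,"wy": 0,"wz": 0},{"dx": 0,"dy": 0,"dz": 0.03,"wx": 0,"wy": 0,"wz": 0},{"dx": 0,"dy": 0,"dz": 0,"wx": 0,"wy": 0,"wz": 0}], claw=-1)

```text
t: 3.75
eef_pos: [0.3931, -0.2895, 0.1996]
orientation: [1.0, -0.029, -0.001, -0.001]
ft_force: [0.5, -0.6, 0.8]
width: 0.0853
finger_force: 0.0
```

Run:
```python
from h import *
a=-.06;delta([.394,-.290,.083],toolR([0,0,-1],[np.sin(a),-np.cos(a),0]))
S=cam('scene');T=cam('top')
P=ctrl.observe()['eef_pos'];Rm=R.from_quat(ctrl.observe()['orientation']).as_matrix()
def cr(c,x,y,w,h,f):
    im=cv2.resize(c['img'][y:y+h,x:x+w],None,fx=f,fy=f,interpolation=cv2.INTER_CUBIC)
    for q in ([0,.0427,-.013],[0,-.0427,-.013],[0,0,0]):
        u=(proj(c,P+Rm@np.array(q))-[x,y]+.5)*f;cv2.circle(im,tuple(int(v) for v in u),3,(0,0,255),-1)
    return im
m=np.hstack([cr(S,180,100,100,150,4),cr(T,370,155,100,150,4)]);cv2.imwrite('pics/m4.png',m)
```

```text
pos [ 0.3931 -0.2895  0.1996] j [ 0.58  0.16 -0.09  2.04  0.02  0.94 -1.14] t 3.75
TOTAL d [0.002 0.001 0.233] w [-0.001  0.002  0.001] mm [  1.2   0.6 116.6]
```

View pics/m4.png

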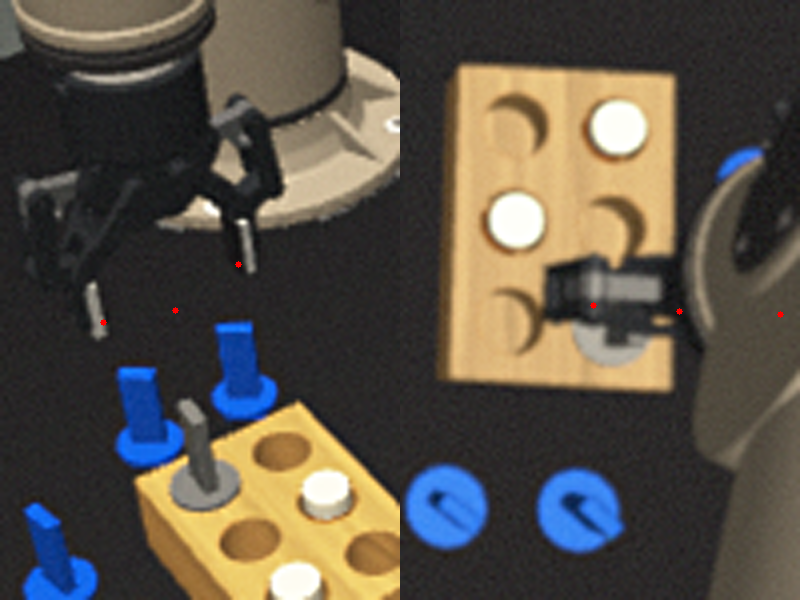

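Emit:
drive_tool(rows=[{"dx": 0.002,"dy": 0.001,"dz": 0.058,"wx": 0,"wy": 0,"wz": 0},{"dx": 0,"dy": 0,"dz": 0.058,"wx": 0,"wy": 0,"wz": 0},{"dx": 0,"dy": 0,"dz": 0.058,"wx": 0,"wy": 0,"wz": 0},{"dx": 0,"dy": 0,"dz": 0.058,"wx": 0,"wy": 0,"wz": 0},{"dx": 0,"dy": 0,"dz": 0,"wx": 0,"wy": 0,"wz": 0}])

```text
t: 4.47
eef_pos: [0.3942, -0.2901, 0.0842]
orientation: [1.0, -0.03, -0.001, -0.001]
ft_force: [0.1, 0.4, 0.8]
width: 0.0859
finger_force: 0.0
```

Emit:
drive_tool(rows=[{"dx": 0,"dy": 0,"dz": 0,"wx": 0,"wy": 0,"wz": 0},{"dx": 0,"dy": 0,"dz": 0,"wx": 0,"wy": 0,"wz": 0},{"dx": 0,"dy": 0,"dz": 0,"wx": 0,"wy": 0,"wz": 0},{"dx": 0,"dy": 0,"dz": 0,"wx": 0,"wy": 0,"wz": 0},{"dx": 0,"dy": 0,"dz": 0,"wx": 0,"wy": 0,"wz": 0},{"dx": 0,"dy": 0,"dz": 0,"wx": 0,"wy": 0,"wz": 0},{"dx": 0,"dy": 0,"dz": 0,"wx": 0,"wy": 0,"wz": 0},{"dx": 0,"dy": 0,"dz": 0,"wx": 0,"wy": 0,"wz": 0}], claw=1, newtons=80)

```text
t: 5.48
eef_pos: [0.3951, -0.2906, 0.0856]
orientation: [1.0, -0.03, 0.0, 0.0]
ft_force: [-1.0, 1.2, 5.9]
width: 0.0089
finger_force: 78.3
```

Emit:
drive_tool(rows=[{"dx": 0,"dy": 0,"dz": -0.02,"wx": 0,"wy": 0,"wz": 0},{"dx": 0,"dy": 0,"dz": -0.04,"wx": 0,"wy": 0,"wz": 0},{"dx": 0,"dy": 0,"dz": -0.08,"wx": 0,"wy": 0,"wz": 0},{"dx": 0,"dy": 0,"dz": -0.09,"wx": 0,"wy": 0,"wz": 0},{"dx": 0,"dy": 0,"dz": -0.09,"wx": 0,"wy": 0,"wz": 0},{"dx": 0,"dy": 0,"dz": -0.08,"wx": 0,"wy": 0,"wz": 0},{"dx": 0,"dy": 0,"dz": 0,"wx": 0,"wy": 0,"wz": 0}])

```text
t: 6.35
eef_pos: [0.3959, -0.2912, 0.2887]
orientation: [1.0, -0.03, 0.002, 0.001]
ft_force: [-0.7, -1.2, -1.6]
width: 0.0091
finger_force: 78.0
```

```bash
cat > g.py <<'E'
from h import *
G=np.array([.5858,.0755,.130]);a=.1203
M=R.from_euler('z',a).as_matrix()@R.from_euler('y',-30,degrees=True).as_matrix()
def ins(h,turn=0): # h: TCP height over face; turn=1 -> locked
    return G+M[:,2]*h, (toolR(-M[:,2],M[:,0]) if not turn else toolR(-M[:,2],-M[:,1]))
E
python3 - <<'E'
from g import *
delta(*ins(.123))
s=ctrl.observe();print(s['width'],s['finger_force'],M.round(3))
Q=R.from_quat(s['orientation']);t=R.from_matrix(ins(.123)[1])
print((Q.inv()*t).as_euler('ZYX')/(np.pi/2))
E
```

```text
pos [ 0.3959 -0.2912  0.2887] j [ 0.58  0.07 -0.08  1.93  0.01  1.13 -1.14] t 6.35
TOTAL d [ 0.213 -0.733  0.104] w [-0.239  0.29  -1.086] mm [ 106.7 -366.5   51.8]
0.009108802541178459 78.01090478897095 [[ 0.86  -0.12  -0.496]
 [ 0.104  0.993 -0.06 ]
 [ 0.5    0.     0.866]]
[-1.11490139  0.00204122 -0.33064647]
```

Emit:
drive_tool(rows=[{"dx": 0.0266,"dy": -0.0916,"dz": 0,"wx": 0,"wy": 0,"wz": 0},{"dx": 0.0266,"dy": -0.0916,"dz": 0,"wx": 0,"wy": 0,"wz": 0},{"dx": 0.0266,"dy": -0.0916,"dz": 0,"wx": 0,"wy": 0,"wz": 0},{"dx": 0.0266,"dy": -0.0916,"dz": 0,"wx": 0,"wy": 0,"wz": 0},{"dx": 0.0266,"dy": -0.0916,"dz": 0,"wx": 0,"wy": 0,"wz": 0},{"dx": 0.0266,"dy": -0.0916,"dz": 0,"wx": 0,"wy": 0,"wz": 0},{"dx": 0.0266,"dy": -0.0916,"dz": 0,"wx": 0,"wy": 0,"wz": 0},{"dx": 0.0266,"dy": -0.0916,"dz": 0,"wx": 0,"wy": 0,"wz": 0}])

```text
t: 7.35
eef_pos: [0.523, 0.0701, 0.2847]
orientation: [1.0, -0.03, -0.001, 0.0]
ft_force: [1.4, -0.7, -1.5]
width: 0.009
finger_force: 78.1
```

Emit:
drive_tool(rows=[{"dx": 0,"dy": 0,"dz": 0,"wx": 0,"wy": 0,"wz": -0.1115},{"dx": 0,"dy": 0,"dz": 0,"wx": 0,"wy": 0,"wz": -0.1115},{"dx": 0,"dy": 0,"dz": 0,"wx": 0,"wy": 0,"wz": -0.1115},{"dx": 0,"dy": 0,"dz": 0,"wx": 0,"wy": 0,"wz": -0.1115},{"dx": 0,"dy": 0,"dz": 0,"wx": 0,"wy": 0,"wz": -0.1115},{"dx": 0,"dy": 0,"dz": 0,"wx": 0,"wy": 0,"wz": -0.1115},{"dx": 0,"dy": 0,"dz": 0,"wx": 0,"wy": 0,"wz": -0.1115},{"dx": 0,"dy": 0,"dz": 0,"wx": 0,"wy": 0,"wz": -0.1115},{"dx": 0,"dy": 0,"dz": 0,"wx": 0,"wy": 0,"wz": -0.1115},{"dx": 0,"dy": 0,"dz": 0,"wx": 0,"wy": 0,"wz": -0.1115},{"dx": 0,"dy": 0,"dz": 0,"wx": -0.083,"wy": 0,"wz": 0},{"dx": 0,"dy": 0,"dz": 0,"wx": -0.083,"wy": 0,"wz": 0},{"dx": 0,"dy": 0,"dz": 0,"wx": -0.083,"wy": 0,"wz": 0},{"dx": 0,"dy": 0,"dz": 0,"wx": -0.083,"wy": 0,"wz": 0},{"dx": 0,"dy": 0,"dz": 0,"wx": 0,"wy": 0,"wz": 0},{"dx": 0,"dy": 0,"dz": 0,"wx": 0,"wy": 0,"wz": 0}])

```text
t: 9.35
eef_pos: [0.5232, 0.0688, 0.2854]
orientation: [0.641, 0.723, 0.192, 0.17]
ft_force: [0.3, -0.1, -1.6]
width: 0.0089
finger_force: 78.5
```

Run:
```python
from g import *
delta(*ins(.123))
```

```text
pos [0.5232 0.0688 0.2854] j [ 0.36 -0.11 -0.62  2.21  0.02  0.51 -0.16] t 9.35
TOTAL d [-0.002 -0.046  0.086] w [-0.002 -0.     0.   ] mm [ -0.9 -23.1  43.1]
```

Emit:
drive_tool(rows=[{"dx": -0.002,"dy": -0.046,"dz": 0.03,"wx": 0,"wy": 0,"wz": 0},{"dx": 0,"dy": 0,"dz": 0.06,"wx": 0,"wy": 0,"wz": 0},{"dx": 0,"dy": 0,"dz": 0.06,"wx": 0,"wy": 0,"wz": 0},{"dx": 0,"dy": 0,"dz": 0.05,"wx": 0,"wy": 0,"wz": 0},{"dx": 0,"dy": 0,"dz": 0,"wx": 0,"wy": 0,"wz": 0},{"dx": 0,"dy": 0,"dz": 0,"wx": 0,"wy": 0,"wz": 0}])

```text
t: 10.1
eef_pos: [0.5532, 0.0717, 0.1876]
orientation: [0.641, 0.723, 0.193, 0.171]
ft_force: [0.6, 0.0, -0.6]
width: 0.009
finger_force: 78.4
```

```bash
cat > look.py <<'E'
from g import *
import sys
mm=lambda *a:np.array(a)/1000
def wire(c,x0,y0,w,h,f,off,hold):
    im=cv2.resize(c['img'][y0:y0+h,x0:x0+w],None,fx=f,fy=f,interpolation=cv2.INTER_CUBIC)
    pr=lambda P:tuple(int(v) for v in (np.array(proj(c,P))+off-[x0,y0]+.5)*f)
    def pegw(o,Q,col):
        for z in(0,4): cv2.polylines(im,[np.array([pr(o+Q@mm(22*np.cos(t),22*np.sin(t),z)) for t in np.linspace(0,6.28,24)])],1,col,1)
        for x,y,zz in((12,5,(66,)),(15,8.5,(-14,-6))):
            for z in zz: cv2.polylines(im,[np.array([pr(o+Q@mm(x*i,y*j,z)) for i,j in((1,1),(1,-1),(-1,-1),(-1,1))])],1,col,1)
    for y in(95,-95): pegw(G+M@mm(0,y,0),M,(0,200,0))
    s=ctrl.observe();A=R.from_quat(s['orientation']).as_matrix();Q=A@np.diag([1,-1,-1.])
    if hold: pegw(np.array(s['eef_pos'])+A[:,2]*.0256,Q,(0,0,255))
    return im
S=cam('scene');T=cam('top')
m=np.zeros((600,800,3),np.uint8)
a=wire(S,335,120,112,84,400/112*1.5,[-.06,1.32],1);b=wire(T,165,95,176,90,400/176*1,[-.62,.52],1)
m=np.zeros((600,800,3),np.uint8);m[:450,:600]=a[:450,:600]
k=cv2.resize(b,(400,205))
m2=wire(T,185,100,132,66,6,[-.62,.52],1)
cv2.imwrite('pics/'+sys.argv[1]+'_s.png',a); cv2.imwrite('pics/'+sys.argv[1]+'_t.png',m2)
E
python3 look.py h1; python3 -c "
from g import *
delta(*ins(.065))"
```

```text
pos [0.5532 0.0715 0.1882] j [ 0.33  0.12 -0.65  2.27  0.56  0.31 -0.68] t 10.2
TOTAL d [ 0.    -0.001  0.004] w [-0.001  0.     0.   ] mm [ 0.1 -0.7  1.8]
```

View pics/h1_s.png

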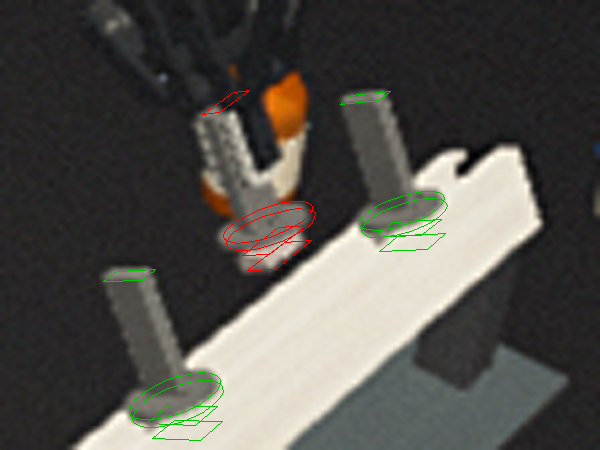

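View pics/h1_t.png

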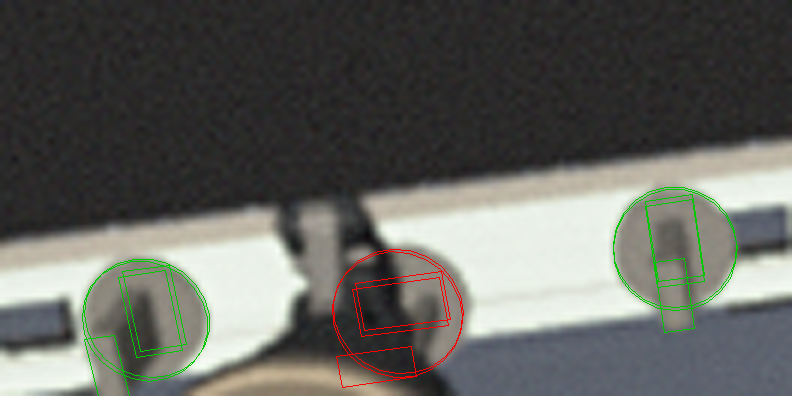

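Scene: the held peg's flange is at about (262,233) in the crop, between the fitted ones and 20 mm clear of the rail. Both views put it roughly 1 mm upslope and 2 mm to the right of the model. I correct for that and go down in short steps.

Emit:
drive_tool(rows=[{"dx": 0.004,"dy": -0.0034,"dz": 0.02,"wx": 0,"wy": 0,"wz": 0},{"dx": 0,"dy": 0,"dz": 0.018,"wx": 0,"wy": 0,"wz": 0},{"dx": 0,"dy": 0,"dz": 0.006,"wx": 0,"wy": 0,"wz": 0},{"dx": 0,"dy": 0,"dz": 0.006,"wx": 0,"wy": 0,"wz": 0},{"dx": 0,"dy": 0,"dz": 0.006,"wx": 0,"wy": 0,"wz": 0},{"dx": 0,"dy": 0,"dz": 0,"wx": 0,"wy": 0,"wz": 0}])

```text
t: 10.95
eef_pos: [0.5651, 0.0749, 0.1621]
orientation: [0.641, 0.723, 0.193, 0.171]
ft_force: [-0.1, 0.9, -2.1]
width: 0.0089
finger_force: 78.4
```

```bash
python3 -c "
from g import *
delta(*ins(.0256));s=ctrl.observe();print('F in gap axes',M.T@s['ft_force'],s['ft_torque'])"
```

```text
pos [0.5651 0.0749 0.1621] j [ 0.23  0.18 -0.57  2.27  0.76  0.27 -0.88] t 10.95
TOTAL d [-0.004  0.004  0.025] w [-0.001 -0.     0.   ] mm [-1.9  1.8 12.5]
F in gap axes [-1.11352494  0.87393898 -1.83886718] [-0.07766747  0.65882367 -0.0020456 ]
```

Emit:
drive_tool(rows=[{"dx": 0,"dy": 0,"dz": 0.006,"wx": 0,"wy": 0,"wz": 0},{"dx": 0,"dy": 0,"dz": 0.004,"wx": 0,"wy": 0,"wz": 0},{"dx": 0,"dy": 0,"dz": 0,"wx": 0,"wy": 0,"wz": 0}])

```text
t: 11.32
eef_pos: [0.5675, 0.0753, 0.1575]
orientation: [0.641, 0.723, 0.193, 0.171]
ft_force: [0.8, 0.4, -0.9]
width: 0.0091
finger_force: 78.4
```

```bash
python3 -c "
from g import *
delta(*ins(.0256));s=ctrl.observe();print('F in gap axes',M.T@s['ft_force'],s['ft_torque'])"
```

```text
pos [0.5675 0.0753 0.1575] j [ 0.22  0.19 -0.55  2.27  0.8   0.27 -0.91] t 11.32
TOTAL d [-0.004  0.004  0.015] w [-0.002 -0.     0.   ] mm [-2.   2.   7.3]
F in gap axes [ 0.31059169  0.3437545  -1.25060871] [-0.09030862  0.67403495  0.02857034]
```

Emit:
drive_tool(rows=[{"dx": 0,"dy": 0,"dz": 0.005,"wx": 0,"wy": 0,"wz": 0},{"dx": 0,"dy": 0,"dz": 0.005,"wx": 0,"wy": 0,"wz": 0},{"dx": 0,"dy": 0,"dz": 0,"wx": 0,"wy": 0,"wz": 0}])

```text
t: 11.7
eef_pos: [0.57, 0.0756, 0.1531]
orientation: [0.641, 0.723, 0.193, 0.171]
ft_force: [-0.1, -0.3, -0.6]
width: 0.0092
finger_force: 78.4
```

```bash
python3 -c "
from g import *
delta(*ins(.0256));s=ctrl.observe();print('F in gap axes',M.T@s['ft_force'],s['ft_torque'])"; python3 look.py h2
```

```text
pos [0.57   0.0756 0.1531] j [ 0.2   0.2  -0.54  2.27  0.83  0.26 -0.94] t 11.7
TOTAL d [-0.004  0.004  0.005] w [-0.002 -0.     0.   ] mm [-2.   2.   2.3]
F in gap axes [-0.46397872 -0.29690002 -0.43251909] [-0.03509116  0.74225276  0.02841609]
```

View pics/h2_s.png

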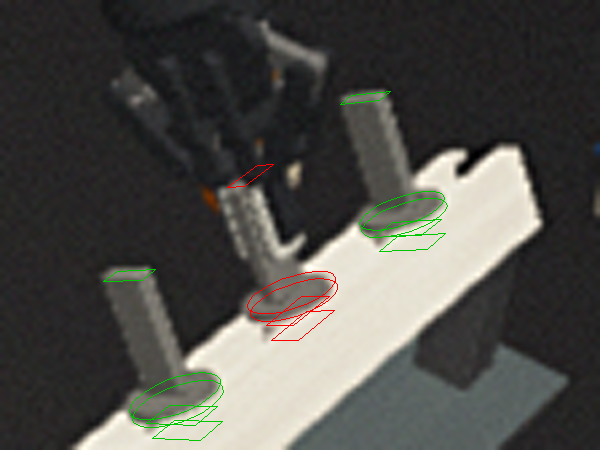

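The picture shows the head in the slot and the flange at about (290,297), just over the face and midway between its neighbours. I go on until contact.

Emit:
drive_tool(rows=[{"dx": 0,"dy": 0,"dz": 0.003,"wx": 0,"wy": 0,"wz": 0},{"dx": 0,"dy": 0,"dz": 0.003,"wx": 0,"wy": 0,"wz": 0},{"dx": 0,"dy": 0,"dz": 0,"wx": 0,"wy": 0,"wz": 0}])

```text
t: 12.18
eef_pos: [0.571, 0.0756, 0.1518]
orientation: [0.64, 0.723, 0.193, 0.172]
ft_force: [-34.4, -4.7, 39.2]
width: 0.0092
finger_force: 86.4
```

```bash
python3 -c "
from g import *
delta(*ins(.0256));s=ctrl.observe();print('F in gap axes',M.T@s['ft_force'],s['ft_torque'])"
```

```text
pos [0.571  0.0756 0.1518] j [ 0.19  0.2  -0.53  2.27  0.85  0.26 -0.96] t 12.18
TOTAL d [-0.004  0.004  0.001] w [-0.001  0.001  0.001] mm [-1.9  1.8  0.6]
F in gap axes [-10.46254991  -0.5026813   51.27771564] [-0.32064015  2.61068281 -0.14183484]
```

Emit:
drive_tool(rows=[{"dx": 0,"dy": 0,"dz": -0.0024,"wx": 0,"wy": 0,"wz": 0},{"dx": 0,"dy": 0,"dz": 0,"wx": 0,"wy": 0,"wz": 0}])

```text
t: 12.42
eef_pos: [0.571, 0.0756, 0.152]
orientation: [0.641, 0.723, 0.193, 0.171]
ft_force: [-7.7, 0.2, 8.3]
width: 0.0089
finger_force: 80.2
```

Emit:
drive_tool(rows=[{"dx": 0,"dy": 0,"dz": 0,"wx": 0,"wy": 0,"wz": 0.08},{"dx": 0,"dy": 0,"dz": 0,"wx": 0,"wy": 0,"wz": 0.08},{"dx": 0,"dy": 0,"dz": 0,"wx": 0,"wy": 0,"wz": 0.08},{"dx": 0,"dy": 0,"dz": 0,"wx": 0,"wy": 0,"wz": 0.08},{"dx": 0,"dy": 0,"dz": 0,"wx": 0,"wy": 0,"wz": 0}])

```text
t: 13.05
eef_pos: [0.5715, 0.076, 0.1523]
orientation: [0.801, 0.54, 0.23, 0.117]
ft_force: [-2.4, -0.0, 7.0]
width: 0.009
finger_force: 79.5
```

```bash
python3 -c "
from g import *
delta(*ins(.0256,1));s=ctrl.observe();print('F in gap axes',M.T@s['ft_force'],M.T@s['ft_torque'],M.T@(s['eef_pos']-G)*1000)"
```

```text
pos [0.5715 0.076  0.1523] j [ 0.1   0.19 -0.43  2.27  0.78  0.24 -1.41] t 13.05
TOTAL d [-0.003  0.004  0.002] w [-0.001  0.     0.679] mm [-1.4  2.   0.8]
F in gap axes [1.48736986 0.27959499 7.26417663] [-0.01682888  0.23663553 -0.03180612] [-1.08654723  2.1899895  26.38891805]
```

Turning smoothly; .679 remains.

Emit:
drive_tool(rows=[{"dx": 0,"dy": 0,"dz": 0,"wx": 0,"wy": 0,"wz": 0.085},{"dx": 0,"dy": 0,"dz": 0,"wx": 0,"wy": 0,"wz": 0.085},{"dx": 0,"dy": 0,"dz": 0,"wx": 0,"wy": 0,"wz": 0.085},{"dx": 0,"dy": 0,"dz": 0,"wx": 0,"wy": 0,"wz": 0.085},{"dx": 0,"dy": 0,"dz": 0,"wx": 0,"wy": 0,"wz": 0.085},{"dx": 0,"dy": 0,"dz": 0,"wx": 0,"wy": 0,"wz": 0.085},{"dx": 0,"dy": 0,"dz": 0,"wx": 0,"wy": 0,"wz": 0.085},{"dx": 0,"dy": 0,"dz": 0,"wx": 0,"wy": 0,"wz": 0.084},{"dx": 0,"dy": 0,"dz": 0,"wx": 0,"wy": 0,"wz": 0},{"dx": 0,"dy": 0,"dz": 0,"wx": 0,"wy": 0,"wz": 0}])

```text
t: 14.3
eef_pos: [0.5714, 0.0757, 0.1522]
orientation: [0.964, 0.059, 0.258, -0.015]
ft_force: [-3.6, -0.3, 5.5]
width: 0.0092
finger_force: 79.6
```

```bash
python3 -c "
from g import *
delta(*ins(.0256,1));s=ctrl.observe();print('F in gap axes',M.T@s['ft_force'],M.T@s['ft_torque'],M.T@(s['eef_pos']-G)*1000)"
```

```text
pos [0.5714 0.0757 0.1522] j [-0.1   0.18 -0.21  2.29  0.65  0.21 -2.35] t 14.3
TOTAL d [0.003 0.004 0.002] w [-0.     0.001  0.001] mm [1.3 1.9 0.8]
F in gap axes [-0.38714239  0.11819506  6.58753517] [-0.22390428  0.39371831 -0.06112527] [-1.27006534  1.92093935 26.37009289]
```

Emit:
drive_tool(rows=[{"dx": 0,"dy": 0,"dz": 0,"wx": 0,"wy": 0,"wz": 0},{"dx": 0,"dy": 0,"dz": 0,"wx": 0,"wy": 0,"wz": 0},{"dx": 0,"dy": 0,"dz": 0,"wx": 0,"wy": 0,"wz": 0},{"dx": 0,"dy": 0,"dz": 0,"wx": 0,"wy": 0,"wz": 0},{"dx": 0,"dy": 0,"dz": 0,"wx": 0,"wy": 0,"wz": 0}], claw=0, newtons=20)

```text
t: 14.92
eef_pos: [0.5709, 0.0756, 0.1518]
orientation: [0.964, 0.059, 0.257, -0.015]
ft_force: [0.2, -0.4, 0.0]
width: 0.0428
finger_force: 0.0
```

Emit:
drive_tool(rows=[{"dx": 0,"dy": 0,"dz": -0.02,"wx": 0,"wy": 0,"wz": 0},{"dx": 0,"dy": 0,"dz": -0.04,"wx": 0,"wy": 0,"wz": 0},{"dx": 0,"dy": 0,"dz": -0.06,"wx": 0,"wy": 0,"wz": 0},{"dx": 0,"dy": 0,"dz": -0.06,"wx": 0,"wy": 0,"wz": 0},{"dx": 0,"dy": 0,"dz": -0.06,"wx": 0,"wy": 0,"wz": 0},{"dx": 0,"dy": 0,"dz": -0.06,"wx": 0,"wy": 0,"wz": 0},{"dx": 0,"dy": 0,"dz": 0,"wx": 0,"wy": 0,"wz": 0}])

```text
t: 15.8
eef_pos: [0.4969, 0.0666, 0.2841]
orientation: [0.964, 0.059, 0.259, -0.015]
ft_force: [0.8, 0.2, 0.2]
width: 0.0424
finger_force: 0.0
```

Run:
```python
from g import *
S=cam('scene');T=cam('top')
def cr(c,x,y,w,h,f): return cv2.resize(c['img'][y:y+h,x:x+w],None,fx=f,fy=f,interpolation=cv2.INTER_CUBIC)[:600,:400]
a=cr(S,335,110,114,171,3.51);b=cr(T,165,80,160,240,2.5)
cv2.imwrite('pics/fin.png',np.hstack([a,b]));s=ctrl.observe();print(s['t'],s['eef_pos'],s['ft_force'],s['width'])
```

```text
15.9 [0.49678693 0.06655342 0.28184465] [-0.23310359 -0.36999452 -0.67487284] 0.04256463610573055
```

View pics/fin.png

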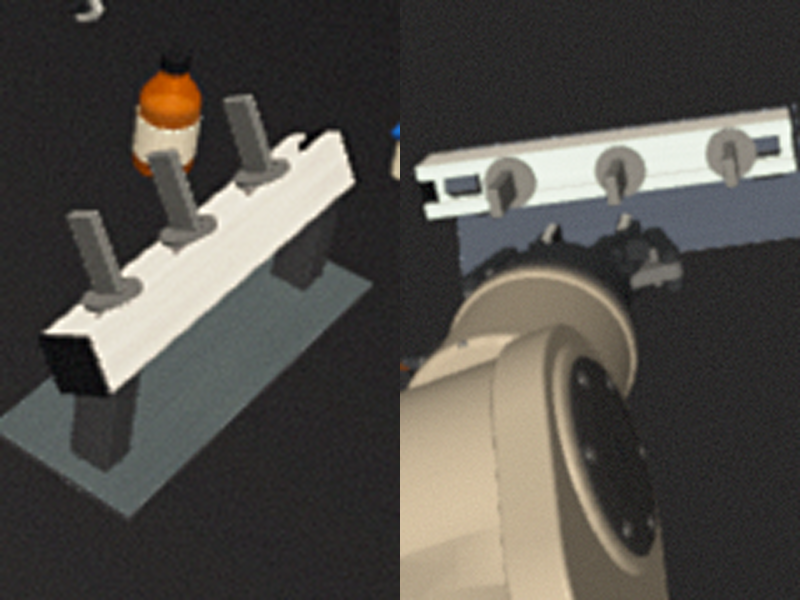

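The peg stands seated and crosswise, parallel to its neighbours, at scene crop (188,229) and top crop (620,171). It is midway between them (508 and 730), and the gripper is clear.

```bash
python3 -c "
from rig import ctrl
print(ctrl.job_done())"
```

```text
the job is handed in; nothing more can be done
None
```

I fitted the loose grey peg in the rail about halfway between the two fitted pegs (flange on the rail, blade crosswise), let go of it, and handed the job in at about 16 s of the 50 s allowed; the judge's result was not shown.

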